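# Show the bracket's hidden mark to the inspection camera

## Task

Carry the blue tray with the bracket level by its wooden handle and stand it inside the yellow outline on the black pad, squared to it, with the orange dot on the near side of the handle board as it is now, and let go of it. Then turn the sprung mirror by its red tab until the camera on the rail sees the orange dot in the middle of the mirror (the green pointer then points at the dot), and finish while still holding the tab at that angle, because the mirror swings back if released. Keep everything in the tray and leave the other tools and containers alone.

Things in the scene. Friction and masses are not known exactly. Their poses are not given: they have to be found in the camera images.
- tray: loose open blue tray, 130 (x) by 150 (y), walls 32 high, about 0.4 kg plus 0.32 kg of load, origin at the centre of its underside, z up. A plywood handle board, 12 thick, stands upright across its middle (at x = 0, along y); its upper part is 90 long and rises to 172 above the tray's underside. The tray's -x bay holds the bracket, the +x bay a brass bush
- handle (a point): point to grip on the tray's handle board: 156 above the tray's underside, 16 below the board's top, on the tray's centre line. Pinch from above across the 12 thickness (fingers closing along the tray's x). Bracket and tray walls stay lower than 112 above the underside
- bracket: loose aluminium angle bracket, about 0.2 kg, standing unclamped with a few mm of play in the tray's -x bay: foot 48 (x) by 80 (y) by 8, upright plate 8 thick and 105 high at its +x edge; origin at the centre of its underside, z up, axes like the tray's
- front (a point): middle of the top of the tray's -x wall, the wall before the bracket: 65 from the tray's centre, 32 above its underside; it belongs on the pad's -x side, the side near the robot
- dot (a point): centre of the orange dot (26 across) on the -x face of the bracket's upright plate, 78 above the bracket's underside, 15.5 from its centre towards +x; an orange stripe 26 long on the plate's top edge lies right above the dot
- bush: loose brass bush, 40 across, 30 tall, in the tray's +x bay; origin at the centre of its underside
- pad: fixed black rubber pad, 190 (x) by 210 (y), 6 thick, with a yellow outline 160 by 180 inside its lines; origin at the centre of its underside. The tray stands centred on it with its x and y axes along the pad's
- rig: fixed inspection rig: aluminium rail 60 wide, 14 high, along its x from -50 to +350; origin on the table under the upright axis of the mirror. The black camera sits on the rail at +x, looking back along -x at the mirror, the front of its lens at x = 270, y = 0, 92 above the table; top of the camera 119
- mirror_mid (a point): middle of the mirror, on its upright turning axis, 92 above the table; the glass is 70 by 70 and faces its own +x
- tab (a point): point to grip on the mirror's red tab, on the turning axis 160 above the table. The tab is 10 thick (along the mirror's x), 40 wide (along its y) and stands from 135 to 176 above the table; pinch from above across its thickness and turn in place. The point's axes are the mirror's: x is the way the glass faces
- mirror (a joint): angle of the mirror about the upright axis: 0 = facing the camera straight along the rail (rest), growing counterclockwise seen from above, up to 1.4 rad. A weak spring (0.06 N m per rad) brings it back to 0 when released. The camera's view, reflected at the middle of the glass, leaves at twice this angle from the rig's +x
- pointer: flat green pointer, 97 long, low on the rig below the mirror, geared to turn at twice the mirror's angle; origin under the mirror's axis on the table, its x axis always lies along the reflected line of sight of the camera, z up
- driver: screwdriver with a blue handle, 200 long, lying loose by the far edge; bystander, leave alone
- oil: yellow oil bottle with a red cap, 52 across, 130 tall; bystander, leave alone
- brush: red bench brush, 170 long, lying loose near the robot; bystander, leave alone
- bin: open blue bin, 110 x 90 x 50 tall; bystander, leave alone
Mind the look-alikes: they are no part of the job. There is more than one size of the bracket; the one meant has the size given above. What is shaped like the tray but turquoise is not meant.

How it is judged (in metres and radians):
On the way, in this order (a step that is already met when the one before it is completed fails the run):
1. the tray is lifted clear of the table, bracket standing in it (height (world z) of tray above 0.03 m and angle between bracket's own z axis and vertical below 0.3 rad), for 0.2 s.
2. the tray stands inside the outline on the pad, squared to it, dot to the near side, released (horizontal distance between tray and pad below 0.025 m and angle between the x axis of tray and the x axis of pad, either way round below 0.2 rad and z of tray in the frame of pad below 0.011 m and angle between tray's own z axis and vertical below 0.05 rad and x of front in the frame of pad below -0.03 m and angle between bracket's own z axis and vertical below 0.1 rad and horizontal distance between bracket and handle below 0.055 m and linear speed of tray below 0.03 m/s and contact force between the fingers and tray below 0.1 N), for 0.2 s.
At the end, for the whole second after the job is handed in: Tray released on the pad, within 25 mm and 0.2 rad of it, dot side near, bracket upright in it; the pointer's line passes within 35 mm of the dot, so the camera sees it near the mirror's middle; the mirror is still and the fingers hold its tab (TCP within 50 mm of the grip point) (all of step 2 and y of dot in the frame of pointer between -0.035 and 0.035 m and x of dot in the frame of pointer above 0.1 m and velocity of joint mirror between -0.1 and 0.1 rad/s and contact force between the fingers and rig above 0.5 N and distance between the grasp point and tab below 0.05 m); the arm keeps its last pose, push and grip.
It fails at once if the tray is tipped more than about 15 degrees (angle between tray's own z axis and vertical above 0.26 rad).
It fails at once if the bracket falls over or leaves its bay (angle between bracket's own z axis and vertical above 0.5 rad or distance between bracket and tray above 0.06 m).
It fails at once if the bush leaves the tray (distance between bush and tray above 0.09 m).
It fails at once if a bystander is pushed away by more than 30 mm (distance of any of driver, oil, brush, bin from where it was at the start of the episode above 0.03 m).
It also fails if it takes over 64 s, if anything falls off the work surface, if the arm or the gripper's body presses on something with over 40 N, if the wrist force passes 120 N, or if a joint passes its speed limit or range.

## Robot

A 6-joint arm with a two-finger parallel gripper is mounted at the origin on the work surface. World frame = base frame: x ahead of the robot, y to its left, z up, the work surface at z = 0. Lengths are in m, angles in degrees, forces in N, time in s.
With the tool pointing down it reaches from about 0.375 to 0.75 m from the base axis. Payload 9 kg.
Tool frame: the origin (TCP) lies between the finger pads, 19 mm behind the fingertips; this is the grasp point; z points along the fingers, y is the line along which they close (so a half turn about z gives the same grasp; the last joint's range is limited). The gripper opens to 85 mm and grips with 20 to 120 N. Pads are 22 mm wide; open, the fingers measure 114 mm over their backs; the gripper's body (76 mm by 85 mm) begins 54 mm behind the grasp point. The pads swing forward as they close: fully open they stand 13 mm farther back than shut.
Start: joints at [-75.613, 5.964, 5.575, 89.605, 0, 77.527], TCP at [0.271, -0.535, 0.25] pointing down, gripper open.
Joint ranges: [-171.21, 171.21], [-48.23, 106.86], [-62.78, 66.21], [-105.2, 120.99], [-86.42, 89.51], [-180, 180]. Speed limits (degrees/s): [127.2, 127.2, 147.25, 180, 180, 180].

## Interface

Orientations are given as [roll, pitch, yaw] about the fixed x, y, z axes, in that order (R = Rz(yaw) Ry(pitch) Rx(roll)).
In Python, from bench import monitor, get_image, camera_params, order gives the robot as it stands.
- The arm moves only by the tool move_arm, never from a script. Its argument "motion" is a list of rows, each a list of 2 entries, a list of its own where there are three numbers: the shift along the tool's x, y, z each as a share of 50 cm, from -1 to 1, then the turn about the tool's z as a share of 45 degrees, from -1 to 1. In form: [[[x, y, z], spin], ...]. A call has 1 to 8 rows; each row is the pose to reach, as a shift and turn from the pose commanded when the call began, along the tool's axes at that moment; what a row does not reach only later rows make up. A row lasts 1/12 s, in which the tool goes at most 41.7 mm and 7.16 degrees, less where a joint would pass 70% of its speed; a pose out of reach is approached as far as the arm can. A call with a number of a shift or a turn outside -1 to 1 is refused whole. A call with a gripper value outside its range is refused whole. "fingers" is the opening, from -1 (shut) to 1 (fully open), set as the call begins (left out, the last holds). The fingers move at their own pace and stop on an object; the grip force is fixed at half the most. Time passes only in rows, so rows that repeat a pose let the fingers close. It gives the time, the measured TCP pose, the force, the opening and the grip force at its end, in the units of the state.
- monitor.get_obs(): the state, without advancing time (a new reading comes with each control period).
- get_image(name): name is "scene" or "top" or "wrist"; returns the picture (480x640x3 uint8, red, green, blue); there is no depth.
- camera_params(name): a dict with "intrinsics" (3x3 intrinsics, pixels), "distortion" ([k1, k2, p1, p2, k3] as OpenCV has them; the pictures are not rectified), "world_from_camera" (4x4, takes a point from camera to world coordinates). Camera axes: x right, y down, z forward; pixel columns grow to the right and rows downward; lengths in m; the calibration is good to about 2 mm. A picture is of the moment at which its call begins: read the wrist's pose just before it. camera_params takes no time and is no camera call; for the wrist camera it gives the pose at the moment of the call.
- order.finish_job(): hands the job in; it is judged then, once.
The state is a dict: "t": time; "joint_pos": joint angles; "dq": joint speeds; "joint_torque": joint torques, N m; "eef_pos": TCP position; "orientation": TCP orientation; "wrist_force": force on the tool from outside, world axes, zero at the start; "wrist_torque": the same for the moment, N m; "grip_width": finger opening in m; "finger_force": force on a finger pad.
Only numpy, scipy, OpenCV 4.12 (cv2) and the standard library are available. Lean on these libraries where they do the work, as an engineer would, in place of code of your own. Each camera call takes 0.05 s, during which the arm holds its last target. There are 200 camera calls.

## Working session

There is one attempt and no reset: what is moved stays moved. The work goes in short steps, Python scripts to look and compute and a tool call to move; the robot and the scene stay as the last step left them, time stands still between calls to the robot, and variables do not carry over. Pictures are saved under pics/ and viewed, at most 10 in all, crops included, and the job is handed in when it is done.

Besides the shell and the picture viewer there is one more tool, called after "Request:" by a JSON object that holds its "name" and its "arguments". move_arm: Moves the arm, as the interface text tells. Its arguments: {"type":"object","properties":{"motion":{"type":"array"},"fingers":{"type":"number"}},"required":["motion"]}

```bash
mkdir -p pics; cat > h.py <<'E'
import numpy as np, cv2
from bench import monitor,get_image,camera_params,order
def grab(n,f):
    p=camera_params(n); im=get_image(n); cv2.imwrite(f'pics/{f}.png',im[:,:,::-1]); np.save(f'pics/{f}.npy',np.array([p],dtype=object),allow_pickle=True); return im,p
def load(f): return cv2.imread(f'pics/{f}.png'),np.load(f'pics/{f}.npy',allow_pickle=True)[0]
def ray(p,uv):
    q=cv2.undistortPoints(np.array([[uv]],float),np.array(p['intrinsics']),np.array(p['distortion']))[0,0]
    T=np.array(p['world_from_camera']); return T[:3,3],T[:3,:3]@np.array([q[0],q[1],1])
def onz(p,uv,z):
    o,d=ray(p,uv); return o+d*(z-o[2])/d[2]
def tri(p1,a,p2,b):
    o1,d1=ray(p1,a);o2,d2=ray(p2,b);s=np.linalg.lstsq(np.c_[d1,-d2],o2-o1,rcond=None)[0]
    A=o1+s[0]*d1;B=o2+s[1]*d2;return (A+B)/2,np.linalg.norm(A-B)
def proj(p,X):
    M=np.linalg.inv(np.array(p['world_from_camera'])); r=cv2.Rodrigues(M[:3,:3])[0]
    return cv2.projectPoints(np.array(X,float).reshape(-1,1,3),r,M[:3,3],np.array(p['intrinsics']),np.array(p['distortion']))[0][:,0]
E
python3 - <<'E'
from h import *
print(monitor.get_obs())
for n in('top','scene'):
    im,p=grab(n,n+'0'); print(np.round(p['world_from_camera'],3),p['intrinsics'])
E
```

```text
{'t': 0.0, 'joint_pos': array([-7.56130182e+01,  5.99948471e+00,  5.52690179e+00,  8.96046136e+01,
       -1.27959490e-03,  7.75295391e+01]), 'dq': array([ 0.02356986, -0.03875697, -0.01922659,  0.02903966, -0.04902163,
        0.03848179]), 'joint_torque': array([-1.23494492e-04, -5.56923187e+01,  5.03656089e+01,  1.66485080e-02,
       -2.28465442e-04, -2.39123153e-06]), 'eef_pos': array([ 0.27101335, -0.53495688,  0.24921194]), 'orientation': array([-1.79924348e+02, -1.54201213e-02,  2.68574333e+01]), 'wrist_force': array([-1.16187054, -0.3908028 , -0.22800165]), 'wrist_torque': array([-0.03362103,  0.0058073 ,  0.01988164]), 'finger_force': 0.0, 'grip_width': 0.08532549879684065}
[[ 0.016 -0.987  0.159  0.387]
 [-1.    -0.015  0.009 -0.038]
 [-0.006 -0.159 -0.987  1.18 ]
 [ 0.     0.     0.     1.   ]] [[465.41862233   0.         313.00601866]
 [  0.         465.41862233 237.70079149]
 [  0.           0.           1.        ]]
[[ 8.460e-01  3.390e-01 -4.120e-01  1.113e+00]
 [ 5.340e-01 -5.390e-01  6.520e-01 -8.940e-01]
 [-1.000e-03 -7.710e-01 -6.360e-01  9.180e-01]
 [ 0.000e+00  0.000e+00  0.000e+00  1.000e+00]] [[508.83185367   0.         330.64835789]
 [  0.         508.83185367 232.80096   ]
 [  0.           0.           1.        ]]
```

View pics/top0.png

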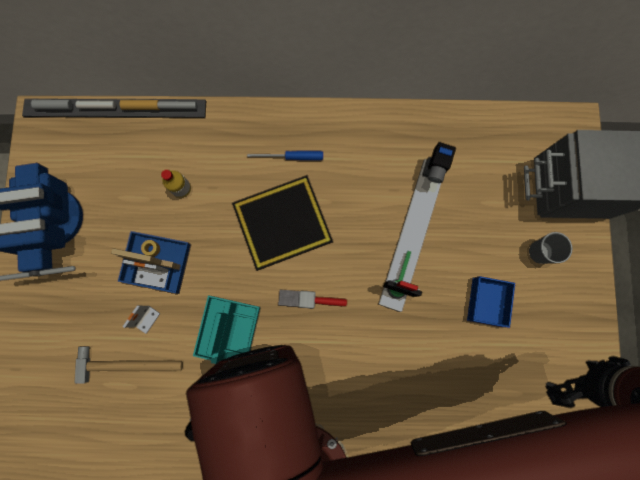

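View pics/scene0.png

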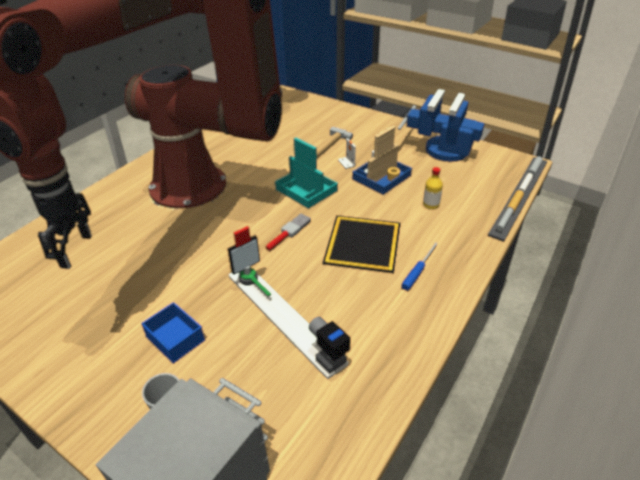

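The top view shows the following, each with its top pixel:
- Blue tray with wooden board: (154,262), scene (383,170). This is the one.
- Turquoise tray: (227,328), not meant.
- Blue bin: (490,302).
- Small loose bracket: (141,318), a look-alike.
- Pad: (282,222).
- Mirror with red tab: (403,288).

Next comes a close crop to check the choice.

```bash
python3 - <<'E'
from h import *
a,p=load('top0'); b,q=load('scene0')
A=cv2.resize(a[222:302,105:205],None,fx=4,fy=4,interpolation=cv2.INTER_CUBIC)
B=cv2.resize(b[115:195,340:440],None,fx=4,fy=4,interpolation=cv2.INTER_CUBIC)
C=cv2.resize(a[240:310,370:470],(400,280),interpolation=cv2.INTER_CUBIC)
D=cv2.resize(b[220:290,215:315],(400,280),interpolation=cv2.INTER_CUBIC)
cv2.imwrite('pics/crop1.png',np.vstack([np.hstack([A,B]),np.hstack([C,D])]))
def quad(im,lo,hi,roi):
    m=cv2.inRange(cv2.cvtColor(im,cv2.COLOR_BGR2HSV),lo,hi);k=np.zeros_like(m);x0,y0,x1,y1=roi;k[y0:y1,x0:x1]=m[y0:y1,x0:x1]
    P=cv2.findNonZero(k);h=cv2.convexHull(P);c=cv2.approxPolyDP(h,6,True)[:,0];return c
yl=(22,150,100);yh=(34,255,255)
qa=quad(a,yl,yh,(225,170,340,275));qb=quad(b,yl,yh,(315,210,410,280));print(qa.tolist(),qb.tolist())
W=np.array([onz(p,c,.006)[:2] for c in qa]);print(W.round(3).tolist(),W.mean(0))
W=np.array([onz(q,c,.006)[:2] for c in qb]);print(W.round(3).tolist(),W.mean(0))
t=quad(a,(105,120,40),(125,255,255),(110,225,195,300));print(t.tolist(),[onz(p,c,.032)[:2].round(3).tolist() for c in t])
E
```

```text
[[329, 239], [257, 266], [235, 204], [305, 178]] [[398, 224], [391, 270], [325, 261], [338, 216]]
[[0.573, -0.069], [0.501, 0.113], [0.661, 0.175], [0.733, -0.005]] [0.61706841 0.05363235]
[[0.665, 0.178], [0.736, -0.004], [0.572, -0.066], [0.499, 0.117]] [0.61811424 0.05609816]
[[187, 243], [176, 292], [119, 280], [131, 232]] [[0.553, 0.287], [0.431, 0.307], [0.458, 0.452], [0.579, 0.431]]
```

View pics/crop1.png

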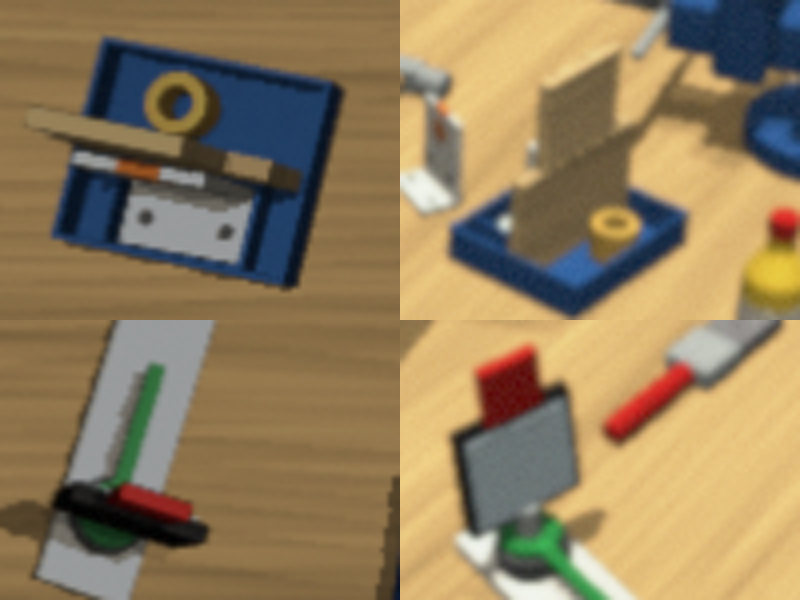

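The crop confirms the blue tray. The wooden board's top centre is at about top (131,254), scene (385,131). The bracket with its orange stripe is in the near bay and the bush is in the far bay. The red tab is at about top (409,285), scene (241,230).

```bash
python3 - <<'E'
from h import *
a,p=load('top0'); b,q=load('scene0')
print('board',tri(p,(131.5,254.5),q,(386,130.5)))
def reg(im,m2,roi):
    h=cv2.cvtColor(im,cv2.COLOR_BGR2HSV);m=m2(h).astype(np.uint8);k=np.zeros_like(m);x0,y0,x1,y1=roi;k[y0:y1,x0:x1]=m[y0:y1,x0:x1];return cv2.findNonZero(k)[:,0]
red=lambda h:((h[...,0]<8)|(h[...,0]>172))&(h[...,1]>140)&(h[...,2]>60)
R=reg(a,red,(385,275,425,300));S=reg(b,red,(225,220,260,262))
print(R.mean(0),S.mean(0),S.min(0),S.max(0))
ra=cv2.minAreaRect(R.astype(np.float32));print(ra)
print('tab top',tri(p,R.mean(0),q,(241,230.5)))
# rail: white; foot of axis
rail=lambda h:(h[...,1]<40)&(h[...,2]>120)
L=reg(a,rail,(375,185,450,312));X=np.array([onz(p,u,.014)[:2] for u in L.astype(float)])
c=X.mean(0);w,v=np.linalg.eigh(np.cov((X-c).T));d=v[:,1]*np.sign(v[0,1]);n=np.array([-d[1],d[0]]);s=(X-c)@d
print('rail yaw',np.degrees(np.arctan2(d[1],d[0])),'width',np.ptp(np.percentile((X-c)@n,[1,99])),'axis', c+d*(np.percentile(s,.5)+.05)+n*np.mean(np.percentile((X-c)@n,[1,99])))
G=reg(a,lambda h:(h[...,0]>45)&(h[...,0]<80)&(h[...,1]>100),(385,240,425,310));print('ptr tip',onz(p,G[G[:,1].argmin()],.03)[:2])
for n,u in(('oil',(172,178)),('lens',(437,172)),('turq',(227,328))):print(n,onz(p,u,.1).round(3))
E
```

```text
board (array([0.50910404, 0.37109451, 0.17318846]), np.float64(0.00893415024244248))
[408.5        285.34883721] [241.75813953 236.33488372] [234 227] [250 246]
((408.38995361328125, 285.3669738769531), (18.00713348388672, 4.693349361419678), 16.699243545532227)
tab top (array([ 0.44909797, -0.23581857,  0.17358961]), np.float64(0.0032661962021982203))
rail yaw -18.7737730803726 width 0.05827087664762698 axis [ 0.45173163 -0.23544423]
ptr tip [ 0.53938482 -0.26532466]
oil [0.701 0.314 0.1  ]
lens [ 0.725 -0.325  0.1  ]
turq [0.349 0.164 0.1  ]
```

Request:
{"name": "move_arm", "arguments": {"motion": [[[0.05,0,-0.02],-0.15],[[0.13,0,-0.04],-0.3],[[0.2,0,-0.06],-0.45],[[0.28,-0.03,-0.06],-0.6],[[0.34,-0.08,-0.06],-0.75],[[0.38,-0.14,-0.06],-0.9],[[0.42,-0.21,-0.06],-1],[[0.46,-0.28,-0.06],-1]], "fingers": 1}}

```text
t: 0.77
eef_pos: [0.413, -0.3045, 0.2793]
orientation: [-180.0, -0.0, 72.2]
wrist_force: [1.5, 0.3, 1.2]
grip_width: 0.0852
finger_force: 0.0
```

Request:
{"name": "move_arm", "arguments": {"motion": [[[0.08,0,0],0],[[0.16,0,0],0],[[0.24,-0.02,0],0],[[0.32,-0.04,0],0],[[0.4,-0.06,0],0],[[0.48,-0.08,0],0],[[0.56,-0.1,0],0],[[0.64,-0.12,0],0]]}}

```text
t: 1.43
eef_pos: [0.4552, 0.0183, 0.2798]
orientation: [180.0, 0.0, 71.8]
wrist_force: [1.1, 0.8, 0.1]
grip_width: 0.0855
finger_force: 0.0
```

Request:
{"name": "move_arm", "arguments": {"motion": [[[0.08,-0.01,0],-0.1],[[0.16,-0.02,0],-0.17],[[0.24,-0.04,0],-0.17],[[0.32,-0.06,0],-0.17],[[0.4,-0.08,0],-0.17],[[0.48,-0.1,0],-0.17],[[0.54,-0.11,0],-0.17],[[0.54,-0.11,0],-0.17]]}}

```text
t: 2.1
eef_pos: [0.4868, 0.2946, 0.2786]
orientation: [-179.9, -0.0, 79.8]
wrist_force: [0.3, -0.5, 0.0]
grip_width: 0.0855
finger_force: 0.0
```

```bash
python3 - <<'E'
from h import *
im,p=grab('wrist','w1');o=monitor.get_obs();print(o['eef_pos'],o['orientation'],np.round(p['world_from_camera'],3),p['intrinsics'][0])
print(proj(p,[[.509,.371,.172],[.505,.369,.172]]))
E
```

```text
[0.48679443 0.29231359 0.27882382] [-1.79906640e+02  4.12295580e-02  7.97258685e+01] [[ 0.984 -0.172 -0.05   0.499]
 [-0.179 -0.948 -0.265  0.362]
 [-0.002  0.269 -0.963  0.403]
 [ 0.     0.     0.     1.   ]] [429.36451353   0.         329.26109685]
[[345.30431737  95.44304611]
 [338.34222426 100.82553918]]
```

View pics/w1.png

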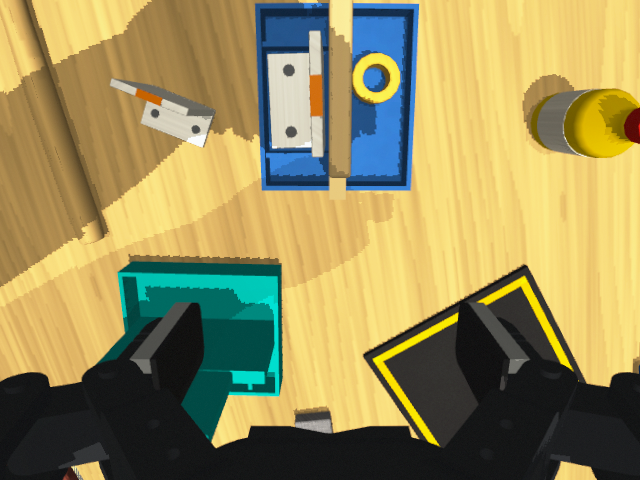

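Wrist view: the tray's wall-top corners are at (256,4), (418,4), (411,189) and (263,190). The board runs along u≈340, and the bracket with its orange stripe, at (316,95), is in the near bay. It matches the estimate.

```bash
python3 - <<'E'
from h import *
im,p=load('w1'); a,pt=load('top0')
W=np.array([onz(p,u,.032) for u in((256,4),(418,4),(411,189),(263,190))])[:,:2];print(W.round(3),W.mean(0))
ang=lambda v:np.degrees(np.arctan2(v[1],v[0]))
print(ang(W[1]-W[0]),ang(W[2]-W[3]),ang(W[0]-W[3])-90,ang(W[1]-W[2])-90)
print('height check, wall corner two views',tri(p,(411,189),pt,(187,243)),tri(p,(263,190),pt,(176,292)))
c=W.mean(0);o=monitor.get_obs();y=np.radians(o['orientation'][2]);d=c-o['eef_pos'][:2]
print('shares',(d@[np.cos(y),np.sin(y)])/.5,(d@[np.sin(y),-np.cos(y)])/.5,(o['eef_pos'][2]-.156)/.5)
E
```

```text
[[0.457 0.458]
 [0.584 0.435]
 [0.558 0.289]
 [0.431 0.311]] [0.50736249 0.37346714]
-10.26101707416334 -9.882248380027082 -10.220946888683287 -9.917969437815884
height check, wall corner two views (array([0.55630971, 0.28821444, 0.02797502]), np.float64(0.004708655884624257)) (array([0.43027484, 0.30975103, 0.02488865]), np.float64(0.0021660116861884422))
shares 0.16704156340634638 0.011527774598638338 0.24564764654183074
```

Request:
{"name": "move_arm", "arguments": {"motion": [[[0.08,0.006,0],0],[[0.163,0.01,0],0],[[0.163,0.01,0.06],0],[[0.163,0.01,0.12],0],[[0.163,0.01,0.18],0],[[0.163,0.01,0.22],0],[[0.163,0.01,0.246],0],[[0.163,0.01,0.246],0]]}}

```text
t: 2.82
eef_pos: [0.5059, 0.3676, 0.1537]
orientation: [-179.8, 0.2, 79.5]
wrist_force: [-0.5, 0.5, -1.4]
grip_width: 0.0855
finger_force: 0.0
```

Request:
{"name": "move_arm", "arguments": {"motion": [[[0,0,0],0],[[0,0,0],0],[[0,0,0],0],[[0,0,0],0],[[0,0,0],0],[[0,0,0],0],[[0,0,0],0],[[0,0,0],0]], "fingers": -1}}

```text
t: 3.48
eef_pos: [0.507, 0.3693, 0.1572]
orientation: [-180.0, 0.0, 79.5]
wrist_force: [-2.4, -0.8, 3.1]
grip_width: 0.0112
finger_force: 60.2
```

Request:
{"name": "move_arm", "arguments": {"motion": [[[0,0,-0.005],0],[[0,0,-0.015],0],[[0,0,-0.03],0],[[0,0,-0.05],0],[[0,0,-0.075],0],[[0,0,-0.1],0],[[0,0,-0.115],0],[[0,0,-0.12],0]]}}

```text
t: 4.15
eef_pos: [0.5081, 0.3696, 0.2197]
orientation: [179.8, -0.1, 79.5]
wrist_force: [0.4, 0.8, -8.2]
grip_width: 0.0114
finger_force: 58.7
```

```bash
python3 - <<'E'
from h import *
im,p=grab('wrist','w2');o=monitor.get_obs();print(o['eef_pos'],o['orientation'],o['wrist_force'],o['wrist_torque'],o['grip_width'])
c=np.array([.6175,.055]);y=np.radians(o['orientation'][2]);d=c-o['eef_pos'][:2]
print('shares',(d@[np.cos(y),np.sin(y)])/.5,(d@[np.sin(y),-np.cos(y)])/.5)
_,pt=load('top0');_,q=load('scene0')
for pp,C in((pt,[[329,239],[257,266],[235,204],[305,178]]),(q,[[325,261],[338,216],[398,224],[391,270]])):
    W=np.array([onz(pp,np.array(u,float),.006)[:2] for u in C]);e=W[1]-W[0];f=W[2]-W[3];g=W[3]-W[0];h=W[2]-W[1]
    print([round(np.degrees(np.arctan2(v[1],v[0])),1) for v in(-e,-f,g,h)],[np.linalg.norm(v).round(3) for v in(e,f,g,h)])
print(tri(pt,(329,239),q,(325,261)),tri(pt,(235,204),q,(398,224)))
E
```

```text
[0.5079708  0.36957867 0.21912459] [ 1.79864360e+02 -8.66520972e-02  7.95105810e+01] [-0.72475516  0.58022237 -8.14888721] [-0.04348477 -0.08178672 -0.00791727] 0.010814623567645175
shares -0.5787627643289184 0.3299381960038549
[np.float64(-68.4), np.float64(-68.2), np.float64(21.9), np.float64(21.4)] [np.float64(0.195), np.float64(0.194), np.float64(0.173), np.float64(0.172)]
[np.float64(-68.4), np.float64(-68.9), np.float64(20.8), np.float64(19.9)] [np.float64(0.198), np.float64(0.195), np.float64(0.175), np.float64(0.177)]
(array([ 0.5730484 , -0.06855344,  0.00804513]), np.float64(0.0009670341838565616)) (array([0.66329313, 0.17703997, 0.00469945]), np.float64(0.004555766200870185))
```

View pics/w2.png

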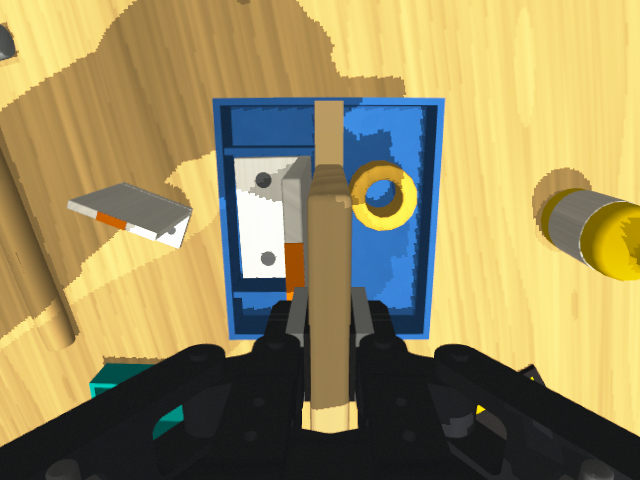

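Wrist view: the tray hangs level, the bracket stands in its bay at (270,220), and the bush is at (383,195). I carry it on.

Request:
{"name": "move_arm", "arguments": {"motion": [[[-0.01,0.006,0],0],[[-0.03,0.018,0],0],[[-0.06,0.036,0],0],[[-0.1,0.058,0],0],[[-0.145,0.082,0],0],[[-0.19,0.108,0],0],[[-0.235,0.134,0],0],[[-0.28,0.16,0],0]]}}

```text
t: 4.87
eef_pos: [0.5604, 0.2147, 0.2161]
orientation: [-179.9, 0.1, 79.5]
wrist_force: [0.9, -0.2, -9.8]
grip_width: 0.0113
finger_force: 58.7
```

Request:
{"name": "move_arm", "arguments": {"motion": [[[-0.045,0.026,0],-0.05],[[-0.09,0.052,0],-0.13],[[-0.135,0.078,0],-0.23],[[-0.18,0.104,0],-0.34],[[-0.225,0.13,0],-0.45],[[-0.26,0.15,0],-0.56],[[-0.285,0.163,0],-0.65],[[-0.298,0.17,0],-0.7]]}}

```text
t: 5.53
eef_pos: [0.6168, 0.0516, 0.2159]
orientation: [-179.9, 0.0, 111.1]
wrist_force: [0.1, 1.2, -8.3]
grip_width: 0.0112
finger_force: 58.7
```

Request:
{"name": "move_arm", "arguments": {"motion": [[[0,0,0],0],[[0,0,0],0],[[0,0,0],0]]}}

```text
t: 5.78
eef_pos: [0.6164, 0.0551, 0.2165]
orientation: [-180.0, -0.0, 110.9]
wrist_force: [-0.6, -0.3, -8.3]
grip_width: 0.0113
finger_force: 58.7
```

```bash
python3 - <<'E'
from h import *
im,p=grab('wrist','w3');o=monitor.get_obs();print(o['eef_pos'],o['orientation'],o['wrist_torque'])
c=np.array([.6175,.055]);y=np.radians(o['orientation'][2]);d=c-o['eef_pos'][:2]
print('shares',(d@[np.cos(y),np.sin(y)])/.5,(d@[np.sin(y),-np.cos(y)])/.5)
E
```

```text
[0.61640582 0.05543243 0.21667277] [-1.79970176e+02 -2.33652709e-02  1.10968329e+02] [-0.01852558 -0.09064276  0.00976791]
shares -0.0015906956050872557 0.0017339572805635606
```

View pics/w3.png

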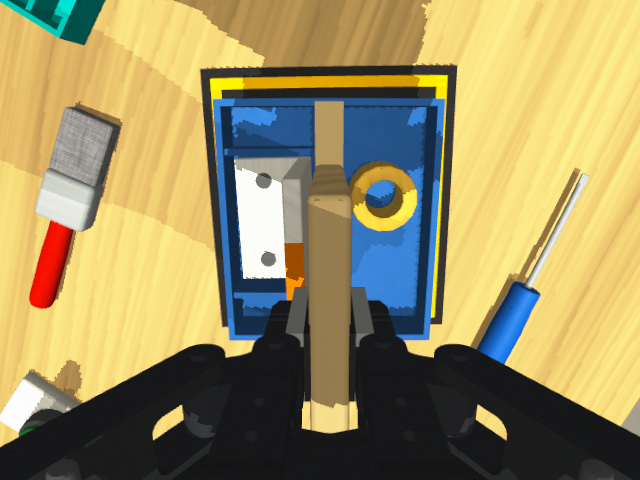

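Wrist view: the tray hangs over the pad and is parallel to it, with pad far corners at (202,69) and (457,67). The brush and driver are clear, so I lower it.

Request:
{"name": "move_arm", "arguments": {"motion": [[[0,0,0.015],0],[[0,0,0.035],0],[[0,0,0.055],0],[[0,0,0.075],0],[[0,0,0.09],0],[[0,0,0.097],0],[[0,0,0.102],0],[[0,0,0.105],0]]}}

```text
t: 6.5
eef_pos: [0.6168, 0.055, 0.1642]
orientation: [-180.0, 0.0, 111.0]
wrist_force: [0.3, 0.3, -7.8]
grip_width: 0.0111
finger_force: 58.7
```

Request:
{"name": "move_arm", "arguments": {"motion": [[[0,0,0.001],0],[[0,0,0.002],0],[[0,0,0.002],0],[[0,0,0.002],0]]}}

```text
t: 6.83
eef_pos: [0.617, 0.055, 0.1639]
orientation: [180.0, 0.0, 111.0]
wrist_force: [-0.1, -0.8, -8.3]
grip_width: 0.0114
finger_force: 58.7
```

Request:
{"name": "move_arm", "arguments": {"motion": [[[0,0,0.002],0],[[0,0,0.004],0],[[0,0,0.004],0],[[0,0,0.004],0]]}}

```text
t: 7.17
eef_pos: [0.6174, 0.0544, 0.1633]
orientation: [179.9, 0.1, 111.0]
wrist_force: [-2.8, -4.1, 4.2]
grip_width: 0.0112
finger_force: 60.7
```

Request:
{"name": "move_arm", "arguments": {"motion": [[[0,0,0.002],0],[[0,0,0.002],0],[[0,0,0.002],0],[[0,0,0.002],0]]}}

```text
t: 7.5
eef_pos: [0.6174, 0.0544, 0.1632]
orientation: [179.9, 0.1, 111.0]
wrist_force: [-6.9, -4.7, 11.1]
grip_width: 0.011
finger_force: 61.6
```

Request:
{"name": "move_arm", "arguments": {"motion": [[[0,0,-0.003],0],[[0,0,-0.003],0],[[0,0,-0.003],0],[[0,0,-0.003],0],[[0,0,-0.003],0],[[0,0,-0.003],0],[[0,0,-0.003],0],[[0,0,-0.003],0]], "fingers": 1}}

```text
t: 8.17
eef_pos: [0.6168, 0.055, 0.1619]
orientation: [-180.0, 0.0, 111.0]
wrist_force: [1.2, 0.8, 0.5]
grip_width: 0.0855
finger_force: 0.0
```

Request:
{"name": "move_arm", "arguments": {"motion": [[[0,0,-0.03],0],[[0,0,-0.08],0],[[0,0,-0.15],0],[[0,0,-0.22],0],[[0,0,-0.24],0],[[0,0,-0.24],0],[[0,0,-0.24],0]]}}

```text
t: 8.75
eef_pos: [0.6172, 0.055, 0.2821]
orientation: [180.0, 0.0, 111.0]
wrist_force: [-0.3, 0.1, -0.9]
grip_width: 0.0853
finger_force: 0.0
```

```bash
python3 - <<'E'
from h import *
im,p=grab('wrist','w4');t,_=grab('top','t4');s,_=grab('scene','s4');o=monitor.get_obs();print(o['eef_pos'],o['orientation'])
A=cv2.resize(t[160:280,220:380],(400,300))[:,:,::-1];B=cv2.resize(s[150:285,300:480],(400,300))[:,:,::-1];C=cv2.resize(im,(400,300))[:,:,::-1]
D=cv2.resize(t[150:315,350:570],(400,300))[:,:,::-1]
cv2.imwrite('pics/c4.png',np.vstack([np.hstack([A,B]),np.hstack([C,D])]))
E
```

```text
[0.61620055 0.05506419 0.2799531 ] [-1.79855364e+02 -7.05053367e-02  1.11006423e+02]
```

View pics/c4.png

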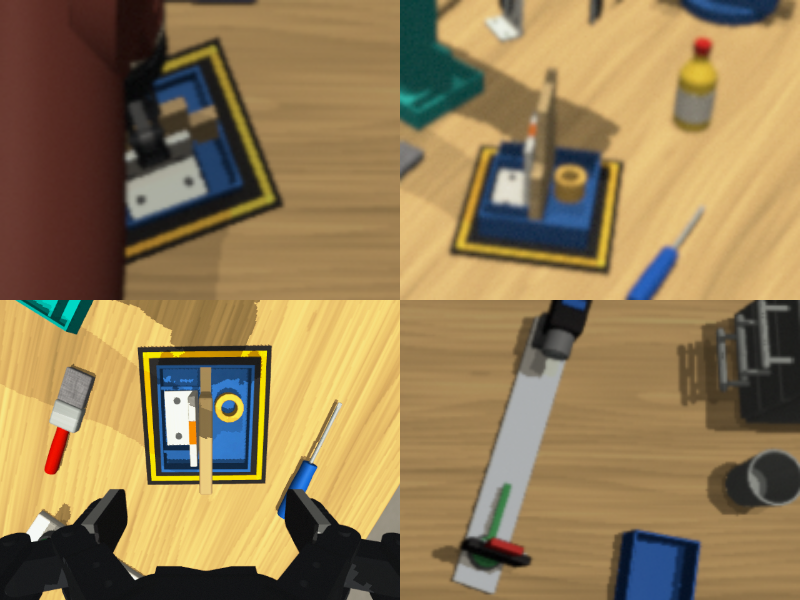

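The tray stands in the outline, released. The orange stripe is at about (385,865)/2 in the wrist view. Next I measure the dot and the rig.

```bash
python3 - <<'E'
from h import *
a,p=load('w4'); t,pt=load('t4'); _,p0=load('top0')
h=cv2.cvtColor(a,cv2.COLOR_BGR2HSV);m=cv2.inRange(h,(5,170,120),(17,255,255));m[:,:290]=0;m[:,330:]=0;m[:300]=0
P=cv2.findNonZero(m)[:,0];print(len(P),P.min(0),P.max(0));dot=onz(p,P.mean(0),.118);print('dot',dot)
def blue(): 
    k=cv2.inRange(h,(100,120,40),(125,255,255));k[:, :240]=0;k[:,425:]=0;k[:50]=0;k[320:]=0;return cv2.approxPolyDP(cv2.convexHull(cv2.findNonZero(k)),8,True)[:,0]
B=blue();W=np.array([onz(p,u.astype(float),.038)[:2] for u in B]);print(B.tolist(),W.round(3).tolist(),W.mean(0))
# rail edges rows 200..262
L=[];R=[]
hs=cv2.cvtColor(t,cv2.COLOR_BGR2HSV)
for v in range(195,262):
    r=(hs[v,375:450,1]<45)&(hs[v,375:450,2]>110);u=np.nonzero(r)[0]
    if len(u)>15:L.append((u[0]+375-.5,v));R.append((u[-1]+375.5,v))
def fit(E):
    X=np.array([onz(pt,e,.014)[:2] for e in E],np.float32);l=cv2.fitLine(X,cv2.DIST_HUBER,0,.01,.01).ravel();l[:2]*=np.sign(l[0]);return l
l,r=fit(L),fit(R);ya=np.degrees(np.arctan2([l[1],r[1]],[l[0],r[0]]));print('rail yaw',ya)
d=(l[:2]+r[:2])/2;d/=np.linalg.norm(d);c=(l[2:]+r[2:])/2;n=np.array([-d[1],d[0]]);T=np.array([.4505,-.2356]);ax=T+n*((c-T)@n);print('axis',ax,'width',(l[2:]-r[2:])@n)
b=dot[:2]-ax;th=(np.degrees(np.arctan2(b[1],b[0]))-ya.mean())/2;print('mirror deg',th,'tool yaw start',ya.mean()+90,'end',ya.mean()+90+th,np.linalg.norm(b))
o=monitor.get_obs();y=np.radians(o['orientation'][2]);D=ax-o['eef_pos'][:2]
print('shares',(D@[np.cos(y),np.sin(y)])/.5,(D@[np.sin(y),-np.cos(y)])/.5)
E
```

```text
Traceback (most recent call last):
TypeError: 'NoneType' object is not subscriptable
```

```bash
cat > m.py <<'E'
from h import *
a,p=load('w4'); t,pt=load('t4'); _,p0=load('top0')
h=cv2.cvtColor(a,cv2.COLOR_BGR2HSV);m=cv2.inRange(h,(5,170,120),(17,255,255));m[:,:290]=0;m[:,330:]=0;m[:150]=0;m[280:]=0
P=cv2.findNonZero(m)[:,0];print(len(P),P.min(0),P.max(0));dot=onz(p,P.mean(0),.118);print('dot',dot)
k=cv2.inRange(h,(100,120,40),(125,255,255));k[:, :240]=0;k[:,425:]=0;k[:50]=0;k[300:]=0
B=cv2.approxPolyDP(cv2.convexHull(cv2.findNonZero(k)),8,True)[:,0]
W=np.array([onz(p,u.astype(float),.038)[:2] for u in B]);print(B.tolist(),W.round(3).tolist(),W.mean(0))
L=[];R=[]
hs=cv2.cvtColor(t,cv2.COLOR_BGR2HSV)
for v in range(195,262):
    r=(hs[v,375:450,1]<45)&(hs[v,375:450,2]>110);u=np.nonzero(r)[0]
    if len(u)>15:L.append((u[0]+375-.5,v));R.append((u[-1]+375.5,v))
def fit(E):
    X=np.array([onz(pt,e,.014)[:2] for e in E],np.float32);l=cv2.fitLine(X,cv2.DIST_HUBER,0,.01,.01).ravel();l[:2]*=np.sign(l[0]);return l
l,r=fit(L),fit(R);ya=np.degrees(np.arctan2([l[1],r[1]],[l[0],r[0]]));print('rail yaw',ya)
d=(l[:2]+r[:2])/2;d/=np.linalg.norm(d);c=(l[2:]+r[2:])/2;n=np.array([-d[1],d[0]]);T=np.array([.4505,-.2356]);ax=T+n*((c-T)@n);print('axis',ax,'width',(l[2:]-r[2:])@n)
b=dot[:2]-ax;th=(np.degrees(np.arctan2(b[1],b[0]))-ya.mean())/2;print('mirror deg',th,'tool yaw start',ya.mean()+90,'end',ya.mean()+90+th,np.linalg.norm(b))
o=monitor.get_obs();y=np.radians(o['orientation'][2]);D=ax-o['eef_pos'][:2]
print('shares',(D@[np.cos(y),np.sin(y)])/.5,(D@[np.sin(y),-np.cos(y)])/.5)
E
python3 m.py
```

```text
416 [302 194] [314 230]
dot [0.6023724  0.05402513 0.118     ]
[[407, 104], [400, 274], [259, 275], [250, 105]] [[0.65, 0.151], [0.704, 0.012], [0.583, -0.035], [0.529, 0.104]] [0.61644389 0.05791898]
rail yaw [-17.958218 -17.79809 ]
axis [ 0.4501663  -0.23663449] width 0.059404086
mirror deg 40.119506636583445 tool yaw start 72.12184 end 112.24134806724751 0.32810015510767987
shares -0.4255874514521362 -0.5191312826260527
```

Request:
{"name": "move_arm", "arguments": {"motion": [[[-0.04,-0.05,0],0.1],[[-0.09,-0.11,0],0.2],[[-0.14,-0.17,0],0.32],[[-0.19,-0.23,0],0.44],[[-0.24,-0.29,0],0.56],[[-0.29,-0.35,0],0.68],[[-0.34,-0.41,0],0.8],[[-0.38,-0.46,0],0.864]]}}

```text
t: 9.57
eef_pos: [0.4684, -0.2064, 0.2805]
orientation: [-179.9, -0.0, 71.8]
wrist_force: [1.2, -0.7, -0.6]
grip_width: 0.0854
finger_force: 0.0
```

```bash
python3 - <<'E'
from h import *
im,p=grab('wrist','w5');o=monitor.get_obs();print(o['eef_pos'],o['orientation'])
ax=np.array([.4502,-.2366]);y=np.radians(o['orientation'][2]);D=ax-o['eef_pos'][:2]
print('shares',(D@[np.cos(y),np.sin(y)])/.5,(D@[np.sin(y),-np.cos(y)])/.5,(o['eef_pos'][2]-.16)/.5)
print(proj(p,[[*ax,.176]]))
h=cv2.cvtColor(im,cv2.COLOR_RGB2HSV);m=(((h[...,0]<8)|(h[...,0]>172))&(h[...,1]>140)&(h[...,2]>60)).astype(np.uint8)
n,_,s,c=cv2.connectedComponentsWithStats(m)
for i in range(1,n):
    if s[i,4]>60:print(s[i],c[i],onz(p,c[i],.176))
E
```

```text
[ 0.46656222 -0.21017103  0.28036623] [-1.79854548e+02  1.00542870e-01  7.15304897e+01]
shares -0.06050245174293658 -0.014293488300429185 0.24073245244221592
[[316.12606847 300.46667341]]
[ 201   15   47   99 2139] [224.36512389  64.21972885] [ 0.44755107 -0.10000046  0.176     ]
[ 305  246   19   83 1389] [314.58459323 288.10439165] [ 0.45184286 -0.22901011  0.176     ]
```

Request:
{"name": "move_arm", "arguments": {"motion": [[[-0.03,-0.008,0],-0.01],[[-0.058,-0.014,0],-0.01],[[-0.058,-0.014,0.06],-0.01],[[-0.058,-0.014,0.12],-0.01],[[-0.058,-0.014,0.18],-0.01],[[-0.058,-0.014,0.22],-0.01],[[-0.058,-0.014,0.24],-0.01],[[-0.058,-0.014,0.24],-0.01]]}}

```text
t: 10.28
eef_pos: [0.4532, -0.2289, 0.1587]
orientation: [-179.7, -0.1, 72.6]
wrist_force: [-0.3, 0.3, 0.5]
grip_width: 0.0851
finger_force: 0.0
```

Request:
{"name": "move_arm", "arguments": {"motion": [[[0,0,0],0],[[0,0,0],0],[[0,0,0],0],[[0,0,0],0],[[0,0,0],0],[[0,0,0],0],[[0,0,0],0],[[0,0,0],0]], "fingers": -1}}

```text
t: 10.95
eef_pos: [0.4519, -0.2295, 0.1628]
orientation: [-179.6, 0.1, 72.5]
wrist_force: [-21.6, 7.0, 15.5]
grip_width: 0.0089
finger_force: 59.7
```

Request:
{"name": "move_arm", "arguments": {"motion": [[[0,0,0],0],[[0,0,0],0],[[0,0,-0.004],0],[[-0.013,-0.004,-0.006],0],[[-0.013,-0.004,-0.006],0],[[-0.013,-0.004,-0.006],0],[[-0.013,-0.004,-0.006],0]], "fingers": 0}}

```text
t: 11.53
eef_pos: [0.4508, -0.236, 0.165]
orientation: [180.0, 0.0, 72.6]
wrist_force: [-0.1, 0.0, 0.2]
grip_width: 0.0429
finger_force: 0.0
```

Request:
{"name": "move_arm", "arguments": {"motion": [[[0,0,0],0],[[0,0,0],0],[[0,0,0],0],[[0,0,0],0],[[0,0,0],0],[[0,0,0],0],[[0,0,0],0],[[0,0,0],0]], "fingers": -1}}

```text
t: 12.2
eef_pos: [0.4497, -0.2355, 0.1651]
orientation: [-179.9, 0.0, 72.6]
wrist_force: [-7.5, 2.4, 5.4]
grip_width: 0.0093
finger_force: 59.2
```

Request:
{"name": "move_arm", "arguments": {"motion": [[[0,-0.002,0],-0.08],[[0,-0.002,0],-0.2],[[0,-0.002,0],-0.34],[[0,-0.002,0],-0.48],[[0,-0.002,0],-0.62],[[0,-0.002,0],-0.76],[[0,-0.002,0],-0.85],[[0,-0.002,0],-0.89]]}}

```text
t: 12.87
eef_pos: [0.4494, -0.2355, 0.1651]
orientation: [-179.9, -0.0, 112.9]
wrist_force: [-3.9, 0.5, 2.2]
grip_width: 0.0092
finger_force: 59.0
```

Request:
{"name": "move_arm", "arguments": {"motion": [[[0,0,0],0],[[0,0,0],0],[[0,0,0],0],[[0,0,0],0]]}}

```text
t: 13.2
eef_pos: [0.4494, -0.2355, 0.1651]
orientation: [-179.9, -0.0, 112.5]
wrist_force: [-5.4, 0.8, 3.4]
grip_width: 0.0087
finger_force: 59.1
```

```bash
python3 - <<'E'
from h import *
t,p=grab('top','t6');s,q=grab('scene','s6');o=monitor.get_obs();print(o['eef_pos'],o['orientation'],o['wrist_force'])
for im,pp,n in((t,p,'t'),(s,q,'s')):
    h=cv2.cvtColor(im,cv2.COLOR_RGB2HSV);m=((h[...,0]>45)&(h[...,0]<80)&(h[...,1]>90)&(h[...,2]>40)).astype(np.uint8)
    k,_,st,c=cv2.connectedComponentsWithStats(m);print(n,[(x.tolist(),y.round(1).tolist()) for x,y in zip(st[1:],c[1:]) if x[4]>20])
A=t[180:330,260:460];B=s[200:320,190:350]
cv2.imwrite('pics/c6.png',np.hstack([cv2.resize(A,(400,300),interpolation=2),cv2.resize(B,(400,300),interpolation=2)])[:,:,::-1])
E
```

```text
[ 0.44944553 -0.23549427  0.16509956] [-1.79945675e+02 -1.74890007e-02  1.12530327e+02] [-5.42396894  0.23071066  3.9777948 ]
t [([362, 269, 39, 21, 176], [382.4, 279.6])]
s [([243, 259, 40, 21, 163], [259.1, 269.5])]
```

View pics/c6.png

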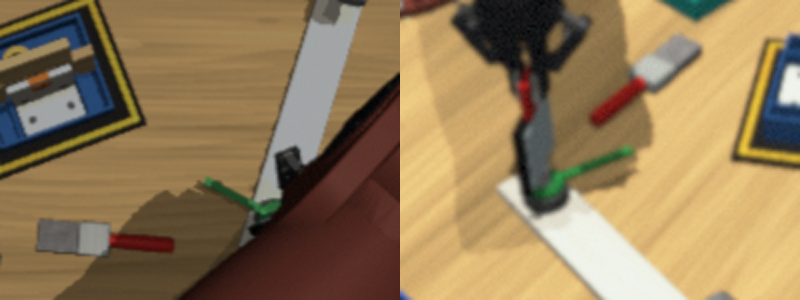

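The pointer tip is at about (362,270) in top and (282,260) in scene, and it points toward the dot. The stripe is at about top (279,220).

```bash
python3 - <<'E'
from h import *
t,p=load('t6');s,q=load('s6')
X,e=tri(p,(362,270.5),q,(282,260));print('tip',X,e);z=X[2]
def line(im,pp,cond,z):
    h=cv2.cvtColor(im,cv2.COLOR_BGR2HSV);m=((h[...,0]>45)&(h[...,0]<80)&(h[...,1]>90)&(h[...,2]>40)).astype(np.uint8)
    P=cv2.findNonZero(m)[:,0];P=P[cond(P[:,0])];G=np.array([onz(pp,u.astype(float),z)[:2] for u in P],np.float32)
    l=cv2.fitLine(G,cv2.DIST_HUBER,0,.01,.01).ravel();return l
hs=cv2.cvtColor(t,cv2.COLOR_BGR2HSV);k=cv2.inRange(hs,(5,150,100),(17,255,255));k[:205]=0;k[235:]=0;k[:,:265]=0;k[:,292:]=0
u=cv2.findNonZero(k)[:,0].mean(0);print('dot top',u,onz(p,u,.116))
dot=np.array([.6024,.054]);ax=np.array([.4500,-.2362])
b=dot-ax;print('want',np.degrees(np.arctan2(b[1],b[0])))
for l in(line(t,p,lambda x:(x>340)&(x<384),z),line(s,q,lambda x:(x>262)&(x<300),z)):
    d=l[:2]*np.sign(l[1]);n=np.array([-d[1],d[0]]);print('ptr',np.degrees(np.arctan2(d[1],d[0])),'offset dot',(dot-ax)@n,'line-axis',(l[2:]-ax)@n)
v=X[:2]-ax;print('axis->tip',np.degrees(np.arctan2(v[1],v[0])),np.linalg.norm(v))
E
```

```text
tip [ 0.49246963 -0.14914883  0.03462889] 0.0035404303781795135
dot top [278.91666667 218.75      ] [0.60157724 0.05120926 0.116     ]
want 62.29356273916039
ptr 62.217712 offset dot 0.0004339054822921405 line-axis 0.0017456735777977813
ptr 120.453384 offset dot -0.2784593100547791 line-axis -0.05899217451192719
axis->tip 63.9936562761345 0.09685853571400946
```

The pointer is within about 10 mm of the dot and the tab is held. The scene fit of the pointer was contaminated, but the top fit and the tip direction agree. I hand the job in.

```bash
python3 -c "
from bench import order
print(order.finish_job())"
```

```text
the job is handed in; nothing more can be done
None
```

The job is handed in (verdict not shown): the tray stands released and squared inside the outline with the dot on the near side, and the gripper still holds the mirror tab with the pointer's line, by my measurement, about 0–10 mm from the dot (35 mm allowed).

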